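# Snap a price clip onto the display rail

## Robot

A 6-joint arm with a two-finger parallel gripper is mounted at the origin on a cart in front of the work surface, level with it; the furniture and walls round the work are solid. World frame = base frame: x ahead of the robot, y to its left, z up, the work surface at z = 0. Lengths are in m, angles in rad, forces in N, time in s.
With the tool pointing down it reaches from about 0.325 to 0.9 m from the base axis. Payload 6.1 kg.
Tool frame: the origin (TCP) lies at the very end of the fingers, on their centre line; the grasp point (between the pads) lies 19 mm behind it; z points along the fingers, y is the line along which they close (so a half turn about z gives the same grasp; the last joint's range is limited). The gripper opens to 85 mm and grips with 20 to 120 N. Pads are 22 mm wide; open, the fingers measure 114 mm over their backs; the gripper's body (76 mm by 85 mm) begins 54 mm behind the grasp point. The pads swing forward as they close: fully open they stand 13 mm farther back than shut.
Start: joints at [-1.275, 0.22, 1.526, -0, 1.395, -0.126], TCP at [0.256, -0.57, 0.231] pointing down, gripper open.
Joint ranges: [-2.98, 2.98], [-0.91, 2.08], [0.09, 2.57], [-1.24, 4.39], [0.2, 2.65], [-2.68, 2.68]. Speed limits (rad/s): [2.57, 2.57, 3.01, 3.14, 3.14, 3.14].

## Interface

Orientations are given as a rotation vector (axis times angle).
In Python, from workcell import r gives the robot as it stands. The module is installed in compiled form; this text tells all that it offers.
- The arm moves only by the tool servo_tool, never from a script. Its argument "deltas" is text: rows parted by semicolons, each of 4 numbers parted by spaces: the shift along the tool's x, y, z in mm, then the turn about the tool's z in rad. In form: dx dy dz twist; .... A call has 1 to 8 rows; each row shifts and turns the commanded pose from where the row before left it, along the tool's axes as they then stand; what a row does not reach is not made up. A row lasts 1/10 s, in which the tool goes at most 50 mm and 8.59 degrees, less where a joint would pass 70% of its speed; a pose out of reach is approached as far as the arm can. A call is refused whole if a number of a shift passes 50 or a number of a turn 0.15, either way. A call with a gripper value outside its range is refused whole. "gripper" is the opening, from 0 (shut) to 1 (fully open), set as the call begins (left out, the last holds). The fingers move at their own pace and stop on an object; "newtons" is the grip in N (left out, the last holds). Time passes only in rows, so rows that do not move let the fingers close. It gives the time, the measured TCP pose, the force, the opening and the grip force at its end, in the units of the state.
- r.get_state(): the state, without advancing time (a new reading comes with each control period).
- r.grab_frame(name): name is "side" or "top"; returns the picture (400x640x3 uint8, red, green, blue); there is no depth.
- r.camera_model(name): a dict with "intrinsics" (3x3 intrinsics, pixels), "camera_from_world" (4x4, takes a point from world to camera coordinates). Camera axes: x right, y down, z forward; pixel columns grow to the right and rows downward; lengths in m; the calibration is good to about 2 mm. A picture is of the moment at which its call begins. camera_model takes no time and is no camera call.
- r.hand_in(): hands the job in; it is judged then, once.
The state is a dict: "t": time; "joint_positions": joint angles; "qvel": joint speeds; "joint_efforts": joint torques, N m; "position": TCP position; "tcp_rot": TCP orientation; "wrist_force": force on the tool from outside, world axes, zero at the start; "moment": the same for the moment, N m; "grip_width": finger opening in m; "grasp_force": force on a finger pad.
Only numpy, scipy, OpenCV 4.12 (cv2) and the standard library are available. Lean on these libraries where they do the work, as an engineer would, in place of code of your own. Each camera call takes 0.05 s, during which the arm holds its last target. There are 200 camera calls.

## Task

Take the brass price clip out of its slotted wooden rest and push it, gate first, onto the bar of the display rail until the sprung gate flicks shut behind the bar. Tug it back lightly so that the bar bears against the shut gate, then ease it forward again, lower it gently until the middle of its crown sits on the bar, and only then let go so that it hangs there upright. Do not force the clip against the rail, and leave the bell, the brass cup and the tumbler where they stand.

Things in the scene. Friction and masses are not known exactly. Their poses are not given: they have to be found in the camera images.
- clip_grip (a point): Centre of the black grip tab (24 wide along x, 10 thick along y, 46 high) on top of the loose brass snap clip: 0.14 kg, 10 thick in y, 65 wide in x, 136 high. z is up, the gate faces +x, the x-z plane is the clip's plane. All offsets below are mm (x, z) from here. The bottom of the price plate (41 wide) is at z -113; in the rest, its lower 26 mm stand in the slot.
- clip_lip (a point): Underside of the clip's flat horizontal nose lip, at (+31, -43). The lip is rigid and sticks out in front of the gate from x +22 to +40; nothing of the clip below it lies further out than x +22, so that it can be set down on the bar from above to feel the bar's height (bar centre then 4 mm below this point).
- clip_mouth (a point): Outer face of the shut gate, at (+22, -51.5). The gate reaches from its pivot (z -70) up to z -45.5 and swings only inward. A bar whose centre is at z -49 to -56 pushes it open and passes its tip; higher it hits the rigid lip, much lower it jams on the foot of the eye. The gate shuts behind the bar once the bar's centre has come in to about x -2.
- clip_seat (a point): Where the bar's centre lies when the clip hangs, at (0, -34): under the crown, whose underside is a shallow roof, highest at x 0. The eye is open from there down to z -74, between the spine (inner face x -17) and the shut gate (inner face x +17).
- clip_gate (a joint): Angle of the clip's sprung gate: 0 is shut, grows as it swings inward, about 1 as the bar passes, 1.45 at most; a light spring (3 to 5 N at the bar) shuts it.
- rail_mid (a point): Middle of the slots of the rail stand, 120 mm above the table. The rigid round steel bar (diameter 8, free length 175, along this y axis) is clamped with its centre straight above or below this point, up to 12 mm higher or lower, differently each time: its true height must be felt or seen. x points away from the robot: the clip is pushed on along +x.
- rail_stand: The fixed display rail stand: wooden base plate 75 by 214, 8 mm thick, two slotted steel posts 148 mm high, bar between them; origin on the table right below rail_mid, same axes.
- clip_rest: Fixed light wooden rest block, 72 by 56, 33 high, with a slot along x (46 by 12, floor 8 above the table) in which the clip stands; origin at the centre of its underside; same yaw as the clip at the start.
- clip: The loose snap clip; origin at the centre of the underside of its price plate, 113 below clip_grip, same axes.
- counter_bell: Brass counter bell, 71 wide, 62 high, a bystander; origin at the centre of its underside.
- brass_cup0: Small brass tealight cup, 63 wide, 46 high, a bystander; origin at the centre of its underside.
- tumbler_0: Glass tumbler, 70 wide, 97 high, a bystander; origin at the centre of its underside.
Things that resemble listed ones, but are neither listed nor needed, are in the scene too. What is shaped like the clip but purple is not meant.

How it is judged:
By the outcome, as a careful person would: the job done as asked, in the order asked, and still so for the second after the job is handed in, with the robot touching nothing.
It also fails if it takes over 59 s, if anything falls off the work surface, if the arm or the gripper's body presses on something with over 40 N, if the wrist force passes 120 N, or if a joint passes its speed limit or range.

## Working session

There is one attempt and no reset: what is moved stays moved. The work goes in short steps, Python scripts to look and compute and a tool call to move; the robot and the scene stay as the last step left them, time stands still between calls to the robot, and variables do not carry over. Pictures are saved under pics/ and viewed, at most 10 in all, crops included, and the job is handed in when it is done.

Besides the shell and the picture viewer there is one more tool, called after "Request:" as name(argument=value, ...) on one line, values as JSON. servo_tool: Moves the arm, as the interface text tells. Its arguments: {"type":"object","properties":{"deltas":{"type":"string"},"gripper":{"type":"number"},"newtons":{"type":"number"}},"required":["deltas"]}

```bash
mkdir -p pics; python3 - <<'E'
from workcell import r
import cv2,numpy as np
for n in("side","top"):
    f=r.grab_frame(n); cv2.imwrite(f"pics/{n}0.png",f[:,:,::-1])
    m=r.camera_model(n); print(n,np.round(m["intrinsics"],1).tolist(),np.round(m["camera_from_world"],4).tolist())
s=r.get_state(); print({k:np.round(v,3).tolist() for k,v in s.items()})
E
```

```text
side [[381.5, 0.0, 315.5], [0.0, 381.5, 207.4], [0.0, 0.0, 1.0]] [[0.9997, 0.016, 0.0162, -0.5661], [0.0227, -0.6329, -0.7739, 0.0258], [-0.0021, 0.7741, -0.6331, 0.9411], [0.0, 0.0, 0.0, 1.0]]
top [[478.9, 0.0, 322.1], [0.0, 478.9, 202.2], [0.0, 0.0, 1.0]] [[0.0001, -0.9998, -0.0209, -0.0318], [-0.9917, 0.0026, -0.1286, 0.5593], [0.1286, 0.0208, -0.9915, 1.0711], [0.0, 0.0, 0.0, 1.0]]
{'t': 0.1, 'joint_positions': [-1.275, 0.221, 1.528, -0.0, 1.395, -0.126], 'qvel': [-0.0, -0.002, -0.002, -0.001, -0.001, 0.001], 'joint_efforts': [0.002, -49.824, -39.055, -0.0, 0.006, -0.0], 'position': [0.256, -0.57, 0.23], 'tcp_rot': [-3.07, -0.657, 0.0], 'wrist_force': [0.426, 0.545, -0.495], 'moment': [0.018, 0.058, -0.02], 'grasp_force': 0.0, 'grip_width': 0.085}
```

View pics/side0.png

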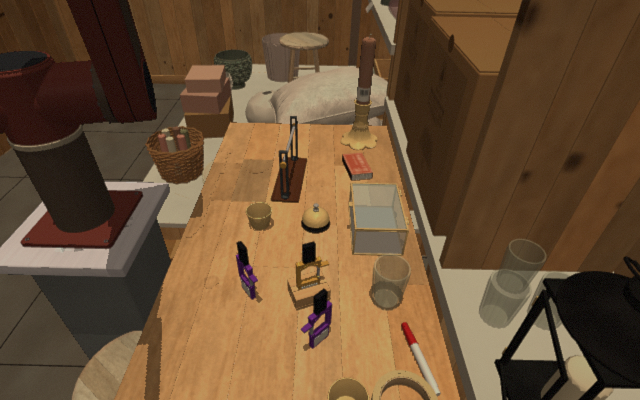

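View pics/top0.png

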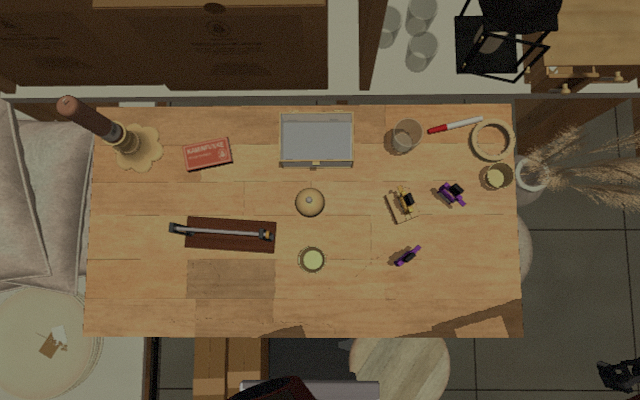

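Side view: brass clip with black tab at about (310,252), its rest at (308,290). Look-alikes are the purple clips at (247,268) and (320,315). Rail bar runs from (284,165) to (294,125), the bell is at (316,217), the cup at (259,215) and the tumbler at (390,280). Top view: brass clip at (404,200), rail at (228,233), purple clips at (452,193) and (407,256). I choose the brass one standing in the wooden rest, and check it in a close crop.

```bash
python3 - <<'E'
import cv2,numpy as np
s=cv2.imread("pics/side0.png");t=cv2.imread("pics/top0.png")
def c(im,x,y,w,h): return cv2.resize(im[y:y+h,x:x+w],(400,300),interpolation=cv2.INTER_CUBIC)
a=np.vstack([np.hstack([c(s,260,235,100,75),c(s,240,112,120,90)]),np.hstack([c(t,365,165,80,60),c(t,162,190,120,90)])])
cv2.imwrite("pics/crop0.png",a)
E
```

```text
(no output)
```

View pics/crop0.png

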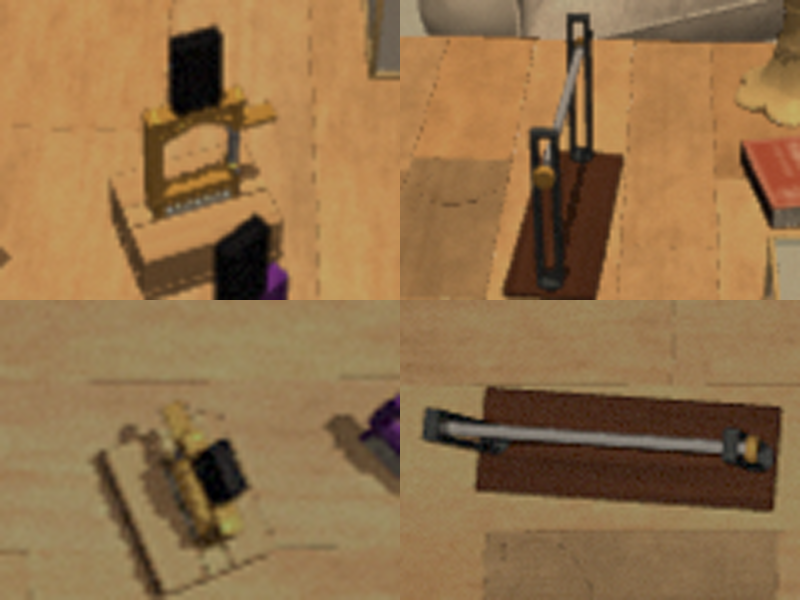

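Confirmed: the brass clip stands in the light rest with its lip toward +x (away from the robot), yawed left about 24°. The bar is clear in both views. Now measuring.

```bash
cat > h.py <<'E'
from workcell import r
import cv2,numpy as np
M={n:r.camera_model(n) for n in("side","top")}
def P(n): m=M[n]; return np.array(m["intrinsics"])@np.array(m["camera_from_world"])[:3]
def tri(us,ut):
    X=cv2.triangulatePoints(P("side"),P("top"),np.float64(us).reshape(2,1),np.float64(ut).reshape(2,1)); return (X[:3]/X[3]).ravel()
def ray(n,uv,z):
    p=P(n); H=np.c_[p[:,0],p[:,1],p[:,2]*z+p[:,3]]; q=np.linalg.solve(H,[*uv,1]); return q[:2]/q[2]
def proj(n,X): q=P(n)@np.r_[X,1]; return q[:2]/q[2]
def lineplane(n,pts):  # image line -> world plane
    vx,vy,x,y=cv2.fitLine(np.float32(pts),cv2.DIST_HUBER,0,.01,.01).ravel()
    return P(n).T@np.cross([x,y,1],[x+vx,y+vy,1])
def isect(pa,pb): # two planes -> line: point, dir
    A=np.array([pa[:3],pb[:3]]); d=np.cross(*A); d/=np.linalg.norm(d); return np.linalg.lstsq(A,-np.array([pa[3],pb[3]]),rcond=None)[0],d
def black(img,box,th=40):
    x,y,w,h=box; m=(img[y:y+h,x:x+w].max(2)<th).astype(np.uint8)
    n,l,st,c=cv2.connectedComponentsWithStats(m); k=1+np.argmax(st[1:,4])
    p=np.argwhere(l==k)[:,::-1]+[x,y]; return p,st[k,4]
E
python3 - <<'E'
from h import *
s=cv2.imread("pics/side0.png");t=cv2.imread("pics/top0.png")
ps,a=black(s,(295,238,30,26)); pt,b=black(t,(395,185,25,28))
cs,ct=[cv2.minAreaRect(p.astype(np.float32)) for p in(ps,pt)]
print(cs,a,ct,b); G=tri(cs[0],ct[0]); print("tab",G,proj("side",G)-cs[0],proj("top",G)-ct[0], tri(ps.mean(0),pt.mean(0)))
# bar
hs=cv2.cvtColor(s,cv2.COLOR_BGR2HSV).astype(int);ht=cv2.cvtColor(t,cv2.COLOR_BGR2HSV).astype(int)
L=[]
for y in range(128,148):
    x=np.arange(280,300); print(y,[(int(a),int(b)) for a,b in hs[y,284:298,1:]]) if y in(130,138,146) else 0
for xx in(190,220,250): print(xx,[(int(a),int(b)) for a,b in ht[226:240,xx,1:]])
E
```

```text
((308.5, 252.5), (21.0, 11.0), 90.0) 226 ((408.300048828125, 199.09999084472656), (10.28591251373291, 7.602630138397217), 63.43495178222656) 75
tab [ 0.5546673  -0.21759608  0.12127821] [-0.23813974  0.03678805] [-0.01867252 -0.12979494] [ 0.55449746 -0.21745893  0.12086482]
130 [(148, 191), (146, 192), (146, 195), (145, 194), (144, 196), (147, 189), (117, 63), (37, 76), (46, 149), (56, 146), (133, 150), (119, 79), (77, 33), (143, 91)]
138 [(146, 192), (146, 188), (147, 191), (149, 195), (142, 191), (75, 150), (48, 149), (44, 123), (116, 97), (146, 194), (146, 192), (133, 115), (77, 40), (138, 89)]
146 [(148, 188), (149, 188), (128, 163), (50, 148), (44, 144), (60, 115), (129, 101), (105, 34), (143, 73), (141, 196), (143, 192), (135, 113), (66, 35), (134, 74)]
190 [(182, 59), (40, 64), (33, 124), (34, 137), (29, 114), (46, 50), (27, 38), (6, 44), (9, 30), (40, 19), (128, 40), (170, 66), (148, 69), (148, 69)]
220 [(186, 70), (175, 73), (177, 69), (83, 77), (31, 123), (33, 138), (35, 118), (70, 66), (193, 62), (159, 74), (182, 73), (158, 71), (163, 64), (163, 61)]
250 [(166, 66), (175, 70), (164, 70), (155, 69), (168, 70), (86, 86), (30, 126), (29, 139), (34, 119), (63, 69), (255, 45), (176, 74), (144, 78), (177, 72)]
```

```bash
python3 - <<'E'
from h import *
s=cv2.imread("pics/side0.png");t=cv2.imread("pics/top0.png")
hs=cv2.cvtColor(s,cv2.COLOR_BGR2HSV).astype(float);ht=cv2.cvtColor(t,cv2.COLOR_BGR2HSV).astype(float)
w=lambda h:np.clip(110-h[...,1],0,60)*(h[...,2]>68)
S=[]
for y in range(131,148):
    x0=round(285.5+(148-y)*.42)+0; xs=np.arange(x0-3,x0+7); q=w(hs[y,xs]); q[hs[y,xs,2]<80]=0
    if q.sum()>60: S.append(((q*xs).sum()/q.sum(),y))
T=[]
for x in range(195,262):
    ys=np.arange(226,242); q=w(ht[ys,x]); 
    if q.sum()>60: T.append((x,(q*ys).sum()/q.sum()))
print(np.round(S,1).tolist()); print(T[0],T[-1],len(T))
p,d=isect(lineplane("side",S),lineplane("top",T)); d*=np.sign(d[1])
for uv in (T[0],T[-1]):
    # point along bar nearest column
    from scipy.optimize import brentq
    k=brentq(lambda k:proj("top",p+k*d)[0]-uv[0],-1,1); print("bar pt",p+k*d)
print("dir",d,"yaw deg",np.degrees(np.arctan2(-d[0],d[1])))
# base plate
base=(t[...,2]<75)&(ht[...,1]>110); m=np.zeros_like(base);m[210:258,180:282]=base[210:258,180:282]
c=max(cv2.findContours(m.astype(np.uint8),0,2)[0],key=cv2.contourArea); b=cv2.boxPoints(cv2.minAreaRect(c)); B=np.array([ray("top",u,.008) for u in b])
print("base",B.round(4).tolist(),"c",B.mean(0),np.linalg.norm(B[1]-B[0]),np.linalg.norm(B[2]-B[1]))
# clip lip tip
G=np.array([.5546,-.2176])
print("lip",ray("top",(400.6,186.6),.08)-G)
# tab outline side: left/right edges
# gold
for n,im,h,bx in(("top",t,ht,(380,175,40,50)),):
    x,y,ww,hh=bx; g=(h[...,1]>150)&(h[...,2]>95); pts=np.argwhere(g[y:y+hh,x:x+ww])[:,::-1]+[x,y]; print(len(pts)); vx,vy,_,_=cv2.fitLine(pts.astype(np.float32),2,0,.01,.01).ravel();print("gold dir deg from up",np.degrees(np.arctan2(vx,vy)))
for u in ((385,196),(397,224)): print(ray("top",u,.033),ray("top",u,0))
E
```

```text
[[291.9, 131.0], [291.7, 132.0], [291.2, 133.0], [291.1, 134.0], [290.9, 135.0], [290.7, 136.0], [290.4, 137.0], [290.2, 138.0], [290.0, 139.0], [289.5, 140.0], [289.2, 141.0], [289.0, 142.0], [289.0, 143.0], [288.3, 144.0], [288.2, 145.0], [287.9, 146.0], [287.7, 147.0]]
(195, np.float64(229.5)) (258, np.float64(233.58590308370043)) 64
bar pt [0.4919652  0.23997714 0.10781793]
bar pt [0.48253206 0.10389788 0.10569459]
dir [0.06914661 0.99748508 0.01556451] yaw deg -3.965453880666244
base [[0.459, 0.2929], [0.5316, 0.2906], [0.5166, 0.0779], [0.4445, 0.082]] c [0.48793153 0.18583723] 0.0725869160440427 0.21317419136515675
lip [0.03345335 0.00974692]
57
gold dir deg from up 16.68227
[ 0.57378146 -0.17819413] [ 0.57848904 -0.18187348]
[ 0.50876054 -0.20458667] [ 0.5115179  -0.20905764]
```

```bash
python3 - <<'E'
from h import *
s=cv2.imread("pics/side0.png");t=cv2.imread("pics/top0.png")
for n,im,bx in(("side",s,(276,155,16,20)),("top",t,(262,226,12,16)),("sidefar",s,(288,118,12,12))):
    x,y,w,h=bx; H=cv2.cvtColor(im,cv2.COLOR_BGR2HSV)[y:y+h,x:x+w].astype(int)
    g=(H[...,1]>120)&(H[...,2]>(105 if n!="top" else 85))&(H[...,0]>17); p=np.argwhere(g)[:,::-1]+[x,y]; print(n,len(p),p.mean(0) if len(p) else 0, p.min(0),p.max(0))
a=cv2.resize(s[156:176,272:298],(390,300),interpolation=cv2.INTER_CUBIC);b=cv2.resize(t[222:242,256:282],(390,300),interpolation=cv2.INTER_CUBIC)
c=cv2.resize(t[180:228,380:422],(394,450),interpolation=cv2.INTER_CUBIC)
o=np.zeros((600,800,3),np.uint8);o[:300,:390]=a;o[300:,:390]=b;o[:450,400:794]=c
cv2.imwrite("pics/crop1.png",o)
E
```

```text
side 5 [283.4 161.2] [280 156] [290 163]
top 18 [266.94444444 233.55555556] [266 231] [268 237]Traceback (most recent call last):
  File "<stdin>", line 5, in <module>
    return umr_minimum(a, axis, None, out, keepdims, initial, where)
ValueError: zero-size array to reduction operation minimum which has no identity
```

```bash
python3 - <<'E'
from h import *
s=cv2.imread("pics/side0.png");t=cv2.imread("pics/top0.png")
a=cv2.resize(s[156:176,272:298],(390,300),interpolation=cv2.INTER_CUBIC);b=cv2.resize(t[222:242,256:282],(390,300),interpolation=cv2.INTER_CUBIC)
c=cv2.resize(t[180:228,380:422],(394,450),interpolation=cv2.INTER_CUBIC)
o=np.zeros((600,800,3),np.uint8);o[:300,:390]=a;o[300:,:390]=b;o[:450,400:794]=c
cv2.imwrite("pics/crop1.png",np.clip(o*1.3,0,255).astype(np.uint8))
E
```

```text
(no output)
```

View pics/crop1.png

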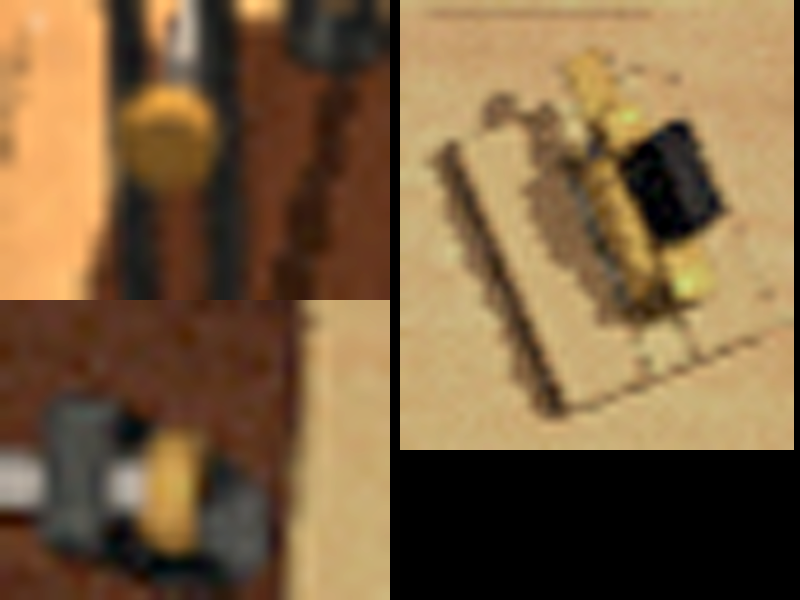

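Crop: knob (bar end) centre at side px (282.7,164.5), top px (267.3,234.5). Rest edges in the top picture: long edge (385.9,196.5)–(397.1,223.2), short edge (397.1,223)–(422,214.5).

```bash
python3 - <<'E'
from h import *
for tx in (267.0,267.6): X=tri((282.7,164.5),(tx,234.5)); print("knob",X,proj("top",X)-[tx,234.5])
a,b,c=[ray("top",u,.033) for u in((385.4,196),(396.6,222.7),(421.7,214))]
d=a-b;print("long",np.degrees(np.arctan2(d[1],d[0])),np.linalg.norm(d)); d=c-b;print("short",np.degrees(np.arctan2(d[0],-d[1])),np.linalg.norm(d))
# tab: top face corners fit at z .144 via hull
t=cv2.imread("pics/top0.png"); p,_=black(t,(395,185,25,28),45)
print(cv2.minAreaRect(p.astype(np.float32)))
from scipy.spatial.transform import Rotation as R
s=r.get_state(); A=R.from_rotvec(s["tcp_rot"]).as_matrix(); print(A.round(3).tolist(), np.degrees(np.arctan2(A[1,0],A[0,0])))
E
```

```text
knob [0.48115356 0.08349064 0.1142468 ] [-0.08864464 -0.54380728]
knob [0.48117677 0.08210306 0.11512322] [-0.09468307 -0.58141801]
long 21.644855256342115 0.06672830309502167
short 19.008247557939768 0.061294474135015244
((408.4000549316406, 199.29998779296875), (10.733125686645508, 7.602630138397217), 63.43495178222656)
[[0.912, 0.409, -0.001], [0.409, -0.912, 0.002], [0.0, -0.002, -1.0]] 24.169096536025304
```

Request:
servo_tool(deltas="20 -10 0 0;30 -15 0 0;32 -15 0 0;32 -15 0 0;32 -15 0 0;32 -15 0 0;32 -15 0 0;30 -15 0 0", gripper=0.5, newtons=40)

```text
t: 0.9
position: [0.4284, -0.3655, 0.2309]
tcp_rot: [-3.071, -0.658, 0.0]
wrist_force: [0.5, -0.4, 0.6]
grip_width: 0.043
grasp_force: 0.0
```

Request:
servo_tool(deltas="32 -15 0 0;32 -15 0 0;32 -15 0 0;32 -15 0 0;28 -14 0 0;15 -10 0 0.025;5 -0.3 0 0.03;0 0 0 0")

```text
t: 1.7
position: [0.5542, -0.2171, 0.2307]
tcp_rot: [-3.088, -0.575, 0.001]
wrist_force: [-1.3, 0.4, 0.1]
grip_width: 0.0425
grasp_force: 0.0
```

```bash
cat >> h.py <<'E'
from scipy.spatial.transform import Rotation as R
def st():
    s=r.get_state(); A=R.from_rotvec(s["tcp_rot"]).as_matrix(); print("t",s["t"],"pos",np.round(s["position"],4),"yaw",np.degrees(np.arctan2(A[1,0],A[0,0])).round(2),"F",np.round(s["wrist_force"],1),"M",np.round(s["moment"],2),"w",round(s["grip_width"],4),s["grasp_force"]); return s,A
E
python3 - <<'E'
from h import *
s,A=st(); print(A.T@(np.array([.5546,-.2176,.104])-s["position"])*1000)
for n in("side","top"): cv2.imwrite(f"pics/{n}1.png",r.grab_frame(n)[:,:,::-1])
a=cv2.imread("pics/side1.png")[180:330,220:420];b=cv2.imread("pics/top1.png")[130:280,300:500]
cv2.imwrite("pics/v1.png",cv2.resize(np.hstack([a,b]),(800,300)))
E
```

```text
t 1.7 pos [ 0.5542 -0.2171  0.2307] yaw 21.1 F [-1.3  0.4  0.1] M [0.03 0.01 0.01] w 0.0425 0.0
[  0.29601721   0.67597198 126.71108295]
```

View pics/v1.png

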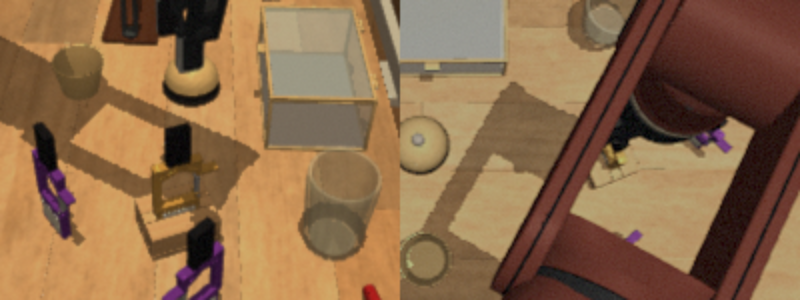

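The picture shows the fingers above the tab, with the tab at about (178,145) in the crop and nothing in the way. Descending.

Request:
servo_tool(deltas="0 0.5 15 0;0 0 20 0;0 0 20 0;0 0 20 0;0 0 20 0;0 0 15 0;0 0 12 0;0 0 5 0")

```text
t: 2.6
position: [0.5531, -0.2185, 0.1025]
tcp_rot: [-3.088, -0.572, 0.003]
wrist_force: [-0.1, 0.5, 0.1]
grip_width: 0.043
grasp_force: 0.0
```

Request:
servo_tool(deltas="0 0 0 0;0 0 0 0;0 0 0 0;0 0 0 0;0 0 0 0;0 0 0 0", gripper=0, newtons=50)

```text
t: 3.2
position: [0.5545, -0.2185, 0.1053]
tcp_rot: [3.089, 0.573, 0.001]
wrist_force: [-1.7, 4.0, 6.0]
grip_width: 0.0095
grasp_force: 51.8
```

```bash
python3 - <<'E'
from h import *
st()
E
```

```text
t 3.2 pos [ 0.5545 -0.2185  0.1053] yaw 21.03 F [-1.7  4.   6. ] M [0.85 0.42 0.11] w 0.0095 51.75129175186157
```

Request:
servo_tool(deltas="0 0 -4 0;0 0 -8 0;0 0 -12 0;0 0 -20 0;0 0 -25 0;0 0 -30 0;0 0 -30 0;0 0 -20 0")

```text
t: 4.0
position: [0.555, -0.2194, 0.2573]
tcp_rot: [3.086, 0.572, 0.005]
wrist_force: [0.8, -0.3, -1.4]
grip_width: 0.009
grasp_force: 50.9
```

```bash
python3 - <<'E'
from h import *
s,A=st()
for n in("side","top"): cv2.imwrite(f"pics/{n}2.png",r.grab_frame(n)[:,:,::-1])
cv2.imwrite("pics/v2.png",cv2.resize(cv2.imread("pics/side2.png")[170:290,240:400],(800,600),interpolation=cv2.INTER_CUBIC))
st()
E
```

```text
t 4.0 pos [ 0.555  -0.2194  0.2573] yaw 21.0 F [ 0.8 -0.3 -1.4] M [-0.05 -0.07  0.  ] w 0.009 50.92275023460388
t 4.1 pos [ 0.5561 -0.2201  0.2586] yaw 21.01 F [-0.8 -0.2 -1. ] M [-0.03 -0.06  0.  ] w 0.0096 51.106022000312805
```

View pics/v2.png

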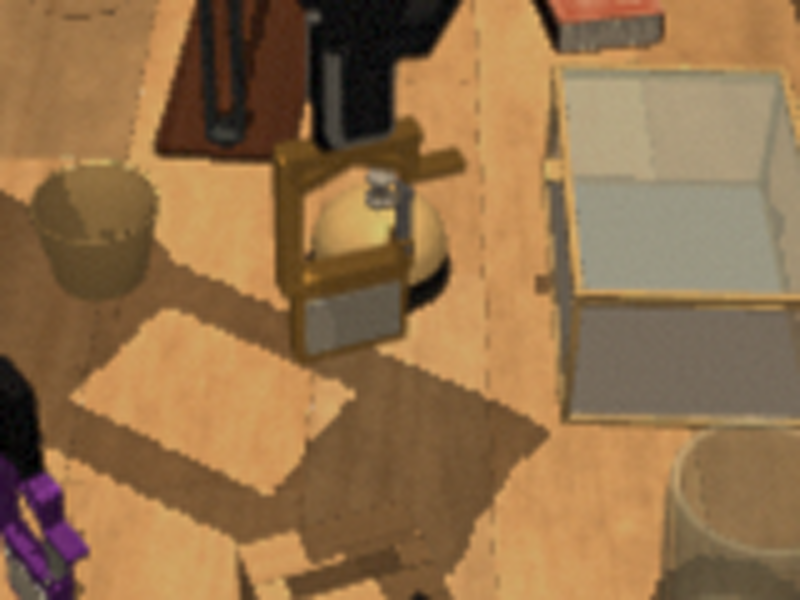

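Clip is out and hanging straight in the fingers. Lip tip is at crop (465,165), plate bottom corners at (293,357) and (405,336), gate shut. Now I check the clip's pose in the hand.

```bash
python3 - <<'E'
from h import *
from scipy.optimize import least_squares
s,A=st(); tp=np.array(s["position"]); 
Y=np.radians(21.0)
pts=np.array([[-20.5,-5,-113],[20.5,-5,-113],[40,-5,-43]])/1000
px=np.array([[293,358],[405,337],[465,170]])/5+[239.6,169.6]
def pr(p,yaw=Y):
    g=tp+[0,0,.0157]; Rz=R.from_euler("zy",[yaw,p[2]]).as_matrix()
    return np.array([proj("side",g+Rz@(q+[p[0],0,p[1]]))-u for q,u in zip(pts,px)])
print(pr([0,0,0]).round(1).tolist())
f=least_squares(lambda p:pr(p).ravel(),[0,0,0],x_scale=[.001,.001,.02]);print(f.x*1000,f.fun.round(2))
# carry target: tool yaw -4 deg, lip above bar middle
E
```

```text
t 4.1 pos [ 0.5561 -0.2201  0.2586] yaw 21.01 F [-0.8 -0.2 -1. ] M [-0.03 -0.06  0.  ] w 0.0096 51.106022000312805
[[0.7, 1.0], [0.5, -0.2], [0.6, -0.2]]
[ 0.0594873   0.54578076 12.35168739] [-0.08  0.64 -0.25 -0.36  0.34 -0.23]
```

Request:
servo_tool(deltas="0 0 -4 0.05;0 0 -4 0.09;0 0 -4 0.09;0 0 -4 0.09;0 0 0 0.08;0 0 0 0.036;0 0 0 0")

```text
t: 4.8
position: [0.5536, -0.2186, 0.268]
tcp_rot: [-3.139, 0.109, 0.002]
wrist_force: [0.1, 0.3, -1.5]
grip_width: 0.0091
grasp_force: 51.0
```

Request:
servo_tool(deltas="-5 -10 0 0;-10 -20 0 0;-10 -25 0 0;-10 -25 0 0;-10 -25 0 0;-10 -25 0 0;-10 -25 0 0;-10 -25 0 0")

```text
t: 5.6
position: [0.4906, -0.0323, 0.2689]
tcp_rot: [-3.139, 0.107, 0.001]
wrist_force: [0.1, -0.1, -2.2]
grip_width: 0.0095
grasp_force: 50.9
```

Request:
servo_tool(deltas="-10 -25 0 0;-10 -25 0 0;-10 -25 0 0;-10 -25 0 0;-10 -25 0 0;-10 -20 0 0;-5 -10 0 0;0 0 0 0")

```text
t: 6.4
position: [0.4367, 0.1263, 0.2691]
tcp_rot: [-3.14, 0.104, 0.0]
wrist_force: [0.6, 0.3, -0.8]
grip_width: 0.0092
grasp_force: 51.0
```

```bash
python3 - <<'E'
from h import *
s,A=st(); u=np.array([.9976,-.0698]); B=np.array([.4882,.186]); T=np.r_[B-.031*u,.150]
print(A.T@(T-s["position"])*1000)
E
```

```text
t 6.4 pos [0.4367 0.1263 0.2691] yaw -3.8 F [ 0.6  0.3 -0.8] M [-0.03 -0.08 -0.01] w 0.0092 50.953747630119324
[ 16.38250497 -63.08540048 119.15366464]
```

Request:
servo_tool(deltas="0 -12 0 0;0 -25 0 0.004;4 -20 5 0;8 -6 20 0;4 0 30 0;0 0 25 0;0 0 15 0;0 0 9 0")

```text
t: 7.2
position: [0.4575, 0.1864, 0.1633]
tcp_rot: [3.139, -0.116, -0.004]
wrist_force: [0.6, 0.2, -1.4]
grip_width: 0.0091
grasp_force: 50.9
```

```bash
python3 - <<'E'
from h import *
s,A=st(); u=np.array([.9976,-.0698]); B=np.array([.4882,.186]); T=np.r_[B-.031*u,.150]
print(A.T@(T-s["position"])*1000)
for n in("side","top"): cv2.imwrite(f"pics/{n}3.png",r.grab_frame(n)[:,:,::-1])
a=cv2.resize(cv2.imread("pics/side3.png")[110:200,250:330],(480,540),interpolation=cv2.INTER_CUBIC);b=cv2.resize(cv2.imread("pics/top3.png")[195:255,180:280],(800,480)[::1],interpolation=cv2.INTER_CUBIC)[:, :320]
o=np.zeros((540,800,3),np.uint8);o[:,:480]=a;o[:480,480:]=cv2.resize(cv2.imread("pics/top3.png")[190:260,200:250],(320,480)[::1])
cv2.imwrite("pics/v3.png",o)
E
```

```text
t 7.2 pos [0.4575 0.1864 0.1633] yaw -4.25 F [ 0.6  0.2 -1.4] M [ 0.04  0.01 -0.07] w 0.0091 50.9226930141449
[-0.28829973 -1.79455602 13.32190116]
```

View pics/v3.png

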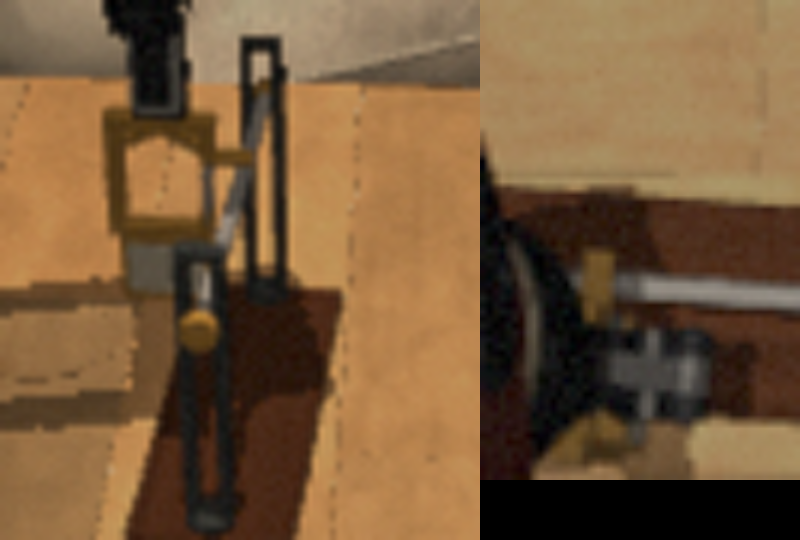

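The lip (side crop (235,157), top crop (600,280)) lies across the bar, ahead of its centre by about 10 mm as planned. Lowering slowly to feel the bar.

Request:
servo_tool(deltas="0 0 3 0;0 0 3 0;0 0 2 0;0 0 1 0;0 0 1 0;0 0 0 0")

```text
t: 7.9
position: [0.4579, 0.1869, 0.1553]
tcp_rot: [-3.139, 0.115, -0.0]
wrist_force: [-0.6, -0.3, -1.6]
grip_width: 0.0094
grasp_force: 50.9
```

Request:
servo_tool(deltas="0 0 1 0;0 0 1 0;0 0 1 0;0 0 0 0")

```text
t: 8.3
position: [0.4578, 0.1869, 0.1521]
tcp_rot: [3.139, -0.115, -0.001]
wrist_force: [0.2, 0.9, -1.3]
grip_width: 0.0092
grasp_force: 50.9
```

Request:
servo_tool(deltas="0 0 1 0;0 0 1 0;0 0 0 0")

```text
t: 8.6
position: [0.4578, 0.1869, 0.1501]
tcp_rot: [3.139, -0.115, -0.0]
wrist_force: [0.1, -0.8, -1.6]
grip_width: 0.0094
grasp_force: 50.9
```

Request:
servo_tool(deltas="0 0 1 0;0 0 1 0;0 0 0 0")

```text
t: 8.9
position: [0.4578, 0.1869, 0.1481]
tcp_rot: [3.139, -0.115, -0.0]
wrist_force: [-0.4, -0.5, -1.1]
grip_width: 0.0093
grasp_force: 50.9
```

Request:
servo_tool(deltas="0 0 1 0;0 0 1 0;0 0 0 0")

```text
t: 9.2
position: [0.4578, 0.1869, 0.1461]
tcp_rot: [3.139, -0.115, -0.0]
wrist_force: [0.7, -0.1, -1.7]
grip_width: 0.0094
grasp_force: 50.9
```

Request:
servo_tool(deltas="0 0 1 0;0 0 0 0")

```text
t: 9.4
position: [0.4579, 0.1869, 0.1452]
tcp_rot: [3.139, -0.115, -0.0]
wrist_force: [-0.2, 0.4, -0.5]
grip_width: 0.0091
grasp_force: 50.9
```

Request:
servo_tool(deltas="0 0 1 0;0 0 0 0")

```text
t: 9.6
position: [0.4581, 0.187, 0.1448]
tcp_rot: [-3.139, 0.115, -0.0]
wrist_force: [-1.7, -0.5, 2.8]
grip_width: 0.0093
grasp_force: 51.8
```

Contact at TCP z ≈ 0.145, so the bar centre is about 0.114, matching the knob triangulation. Rising 6 mm brings the bar to about −52.5 on the clip, then pushing on.

Request:
servo_tool(deltas="0 0 -2 0;0 0 -2 0;0 0 -2.2 0;0 0 0 0")

```text
t: 10.0
position: [0.4582, 0.187, 0.1508]
tcp_rot: [-3.139, 0.115, -0.001]
wrist_force: [0.5, -0.0, -0.4]
grip_width: 0.0094
grasp_force: 51.0
```

Request:
servo_tool(deltas="1 0 0 0;2 0 0 0;2 0 0 0;2 0 0 0;2 0 0 0;0 0 0 0")

```text
t: 10.6
position: [0.4667, 0.1862, 0.1502]
tcp_rot: [3.139, -0.115, -0.002]
wrist_force: [-2.9, 0.1, -1.1]
grip_width: 0.0096
grasp_force: 50.8
```

Gate is being opened with about 3 N. Continuing.

Request:
servo_tool(deltas="2 0 0 0;2 0 0 0;2 0 0 0;2 0 0 0;0 0 0 0")

```text
t: 11.1
position: [0.4748, 0.1855, 0.1501]
tcp_rot: [3.139, -0.115, -0.001]
wrist_force: [-1.4, 0.7, -3.6]
grip_width: 0.0091
grasp_force: 50.5
```

Request:
servo_tool(deltas="2 0 0 0;2 0 0 0;2 0 0 0;2 0 0 0;0 0 0 0")

```text
t: 11.6
position: [0.4835, 0.185, 0.1504]
tcp_rot: [-3.139, 0.115, -0.001]
wrist_force: [-2.2, -0.0, -6.4]
grip_width: 0.0094
grasp_force: 50.4
```

Request:
servo_tool(deltas="2 0 0 0;2 0 0 0;2 0 0 0;0 0 0 0")

```text
t: 12.0
position: [0.4903, 0.1845, 0.1508]
tcp_rot: [-3.139, 0.115, -0.005]
wrist_force: [2.4, -0.1, -7.7]
grip_width: 0.0096
grasp_force: 50.0
```

Request:
servo_tool(deltas="1.5 0 0 0;1.5 0 0 0;0 0 0 0")

```text
t: 12.3
position: [0.4928, 0.1845, 0.1514]
tcp_rot: [-3.139, 0.115, -0.003]
wrist_force: [0.2, 0.6, -1.1]
grip_width: 0.0096
grasp_force: 50.9
```

Request:
servo_tool(deltas="1 0 0 0;1 0 0 0;0 0 0 0")

```text
t: 12.6
position: [0.4941, 0.1843, 0.1506]
tcp_rot: [-3.139, 0.115, -0.0]
wrist_force: [-0.2, -0.3, -1.9]
grip_width: 0.0096
grasp_force: 50.9
```

The force dropped to the clip's own weight, so the gate has flicked shut. Tugging back.

Request:
servo_tool(deltas="-2 0 0 0;-3 0 0 0;-3 0 0 0;-3 0 0 0;-2 0 0 0;-1 0 0 0;0 0 0 0")

```text
t: 13.3
position: [0.4798, 0.1853, 0.1505]
tcp_rot: [3.139, -0.115, 0.0]
wrist_force: [0.3, 0.2, -2.6]
grip_width: 0.0097
grasp_force: 50.9
```

Request:
servo_tool(deltas="-1 0 0 0;-1 0 0 0;0 0 0 0")

```text
t: 13.6
position: [0.4778, 0.1854, 0.1505]
tcp_rot: [3.139, -0.115, -0.0]
wrist_force: [-0.8, -0.7, -1.1]
grip_width: 0.0093
grasp_force: 50.9
```

Request:
servo_tool(deltas="-0.7 0 0 0;0 0 0 0")

```text
t: 13.8
position: [0.4772, 0.1855, 0.1505]
tcp_rot: [-3.139, 0.115, 0.0]
wrist_force: [0.0, 0.2, -0.8]
grip_width: 0.0096
grasp_force: 50.9
```

Request:
servo_tool(deltas="-0.8 0 0 0;0 0 0 0")

```text
t: 14.0
position: [0.4763, 0.1855, 0.1505]
tcp_rot: [3.139, -0.115, -0.0]
wrist_force: [0.2, -0.2, -1.8]
grip_width: 0.0094
grasp_force: 50.9
```

Request:
servo_tool(deltas="-0.8 0 0 0;0 0 0 0")

```text
t: 14.2
position: [0.4755, 0.1856, 0.1505]
tcp_rot: [-3.139, 0.115, 0.0]
wrist_force: [-0.5, 0.1, -0.8]
grip_width: 0.0094
grasp_force: 50.9
```

Request:
servo_tool(deltas="-0.8 0 0 0;0 0 0 0")

```text
t: 14.4
position: [0.4747, 0.1857, 0.1505]
tcp_rot: [3.139, -0.115, -0.0]
wrist_force: [0.3, 0.1, -2.1]
grip_width: 0.0094
grasp_force: 50.9
```

Request:
servo_tool(deltas="-0.8 0 0 0;0 0 0 0")

```text
t: 14.6
position: [0.4744, 0.1857, 0.1506]
tcp_rot: [-3.139, 0.115, -0.002]
wrist_force: [1.6, -0.0, -2.7]
grip_width: 0.0094
grasp_force: 50.8
```

Request:
servo_tool(deltas="-0.6 0 0 0;0 0 0 0;0 0 0 0")

```text
t: 14.9
position: [0.4741, 0.1857, 0.1507]
tcp_rot: [-3.139, 0.115, -0.002]
wrist_force: [4.9, -1.3, -3.3]
grip_width: 0.0097
grasp_force: 50.7
```

```bash
python3 - <<'E'
from h import *
st()
for n in("side","top"): cv2.imwrite(f"pics/{n}4.png",r.grab_frame(n)[:,:,::-1])
cv2.imwrite("pics/v4.png",cv2.resize(cv2.imread("pics/side4.png")[112:172,255:315],(600,600),interpolation=cv2.INTER_CUBIC))
E
```

```text
t 14.9 pos [0.4741 0.1857 0.1507] yaw -4.2 F [ 4.9 -1.3 -3.3] M [-0.09 -0.98  0.  ] w 0.0097 50.708513259887695
```

View pics/v4.png

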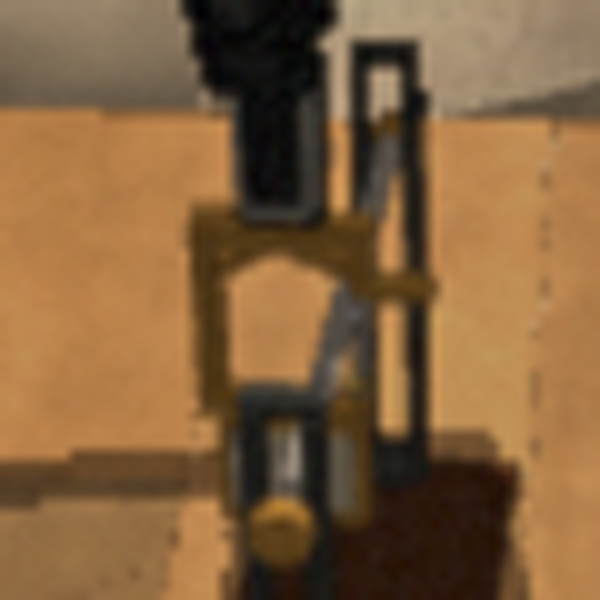

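The bar passes through the eye and bears on the shut gate (crop (345,310)) with about 5 N. Easing forward 14 mm.

Request:
servo_tool(deltas="1 0 0 0;2 0 0 0;3 0 0 0;3 0 0 0;3 0 0 0;2 0 0 0;0 0 0 0")

```text
t: 15.7
position: [0.4876, 0.1847, 0.1504]
tcp_rot: [3.139, -0.115, -0.0]
wrist_force: [1.3, -0.1, -1.0]
grip_width: 0.0094
grasp_force: 50.9
```

Request:
servo_tool(deltas="0 0 1 0;0 0 2 0;0 0 3 0;0 0 3 0;0 0 3 0;0 0 2 0;0 0 1 0;0 0 0 0")

```text
t: 16.5
position: [0.4873, 0.1847, 0.1353]
tcp_rot: [3.139, -0.115, -0.001]
wrist_force: [0.5, 0.2, -1.1]
grip_width: 0.0096
grasp_force: 50.9
```

Request:
servo_tool(deltas="0 0 1 0;0 0 0 0")

```text
t: 16.7
position: [0.4874, 0.1848, 0.1345]
tcp_rot: [-3.139, 0.115, -0.0]
wrist_force: [0.2, -0.5, -1.1]
grip_width: 0.0096
grasp_force: 50.9
```

Request:
servo_tool(deltas="0 0 0.8 0;0 0 0 0")

```text
t: 16.9
position: [0.4874, 0.1847, 0.1337]
tcp_rot: [3.139, -0.115, -0.0]
wrist_force: [0.1, -0.2, -1.6]
grip_width: 0.0094
grasp_force: 50.9
```

Request:
servo_tool(deltas="0 0 0.7 0;0 0 0 0")

```text
t: 17.1
position: [0.4873, 0.1848, 0.1329]
tcp_rot: [3.139, -0.115, -0.0]
wrist_force: [0.3, -0.6, -2.4]
grip_width: 0.0095
grasp_force: 50.9
```

Request:
servo_tool(deltas="0 0 0.6 0;0 0 0 0")

```text
t: 17.3
position: [0.4874, 0.1848, 0.1324]
tcp_rot: [-3.139, 0.115, -0.0]
wrist_force: [-0.3, -0.6, -1.9]
grip_width: 0.0095
grasp_force: 50.9
```

Request:
servo_tool(deltas="0 0 0.6 0;0 0 0 0")

```text
t: 17.5
position: [0.4877, 0.1848, 0.1321]
tcp_rot: [-3.139, 0.115, -0.001]
wrist_force: [-0.7, 0.4, 0.6]
grip_width: 0.0093
grasp_force: 51.2
```

Request:
servo_tool(deltas="0 0 0.6 0;0 0 0 0")

```text
t: 17.7
position: [0.4878, 0.1848, 0.132]
tcp_rot: [-3.139, 0.115, -0.002]
wrist_force: [-1.1, -0.8, 4.3]
grip_width: 0.009
grasp_force: 52.0
```

Request:
servo_tool(deltas="-0.4 0 -0.4 0;0 0 0 0;0 0 0 0")

```text
t: 18.0
position: [0.4877, 0.1848, 0.1321]
tcp_rot: [-3.139, 0.115, -0.003]
wrist_force: [2.1, -0.6, 3.2]
grip_width: 0.0094
grasp_force: 51.3
```

```bash
python3 - <<'E'
from h import *
for _ in range(3): st(); r.grab_frame("side")
E
```

```text
t 18.0 pos [0.4877 0.1848 0.1321] yaw -4.2 F [ 2.1 -0.6  3.2] M [-0.08 -0.36 -0.02] w 0.0094 51.344327330589294
t 18.05 pos [0.4876 0.1848 0.132 ] yaw -4.2 F [2.2 0.6 4.5] M [-0.1  -0.41  0.02] w 0.0096 51.356903314590454
t 18.1 pos [0.4876 0.1848 0.132 ] yaw -4.2 F [2.6 0.  3.9] M [-0.1  -0.42 -0.01] w 0.0095 51.370911598205566
```

The side force flips sign with a 0.4 mm shift while the clip stays put, so the bar sits in the apex of the crown. Relaxing, softening the grip, then releasing.

Request:
servo_tool(deltas="0.2 0 -0.3 0;0 0 0 0;0 0 0 0;0 0 0 0", newtons=20)

```text
t: 18.55
position: [0.4875, 0.1848, 0.132]
tcp_rot: [-3.139, 0.115, -0.001]
wrist_force: [4.1, -0.8, 2.1]
grip_width: 0.0095
grasp_force: 51.4
```

Request:
servo_tool(deltas="0 0 0 0;0 0 0 0;0 0 0 0;0 0 0 0;0 0 0 0", gripper=0.4)

```text
t: 19.05
position: [0.4869, 0.1847, 0.1316]
tcp_rot: [3.139, -0.115, -0.001]
wrist_force: [-0.0, 0.6, 0.5]
grip_width: 0.0342
grasp_force: 0.0
```

```bash
python3 - <<'E'
from h import *
st()
for n in("side","top"): cv2.imwrite(f"pics/{n}5.png",r.grab_frame(n)[:,:,::-1])
a=cv2.resize(cv2.imread("pics/side5.png")[105:175,255:325],(500,500),interpolation=cv2.INTER_CUBIC)
cv2.imwrite("pics/v5.png",a)
E
```

```text
t 19.05 pos [0.4869 0.1847 0.1316] yaw -4.19 F [-0.   0.6  0.5] M [ 0.03  0.01 -0.01] w 0.0342 0.0
```

View pics/v5.png

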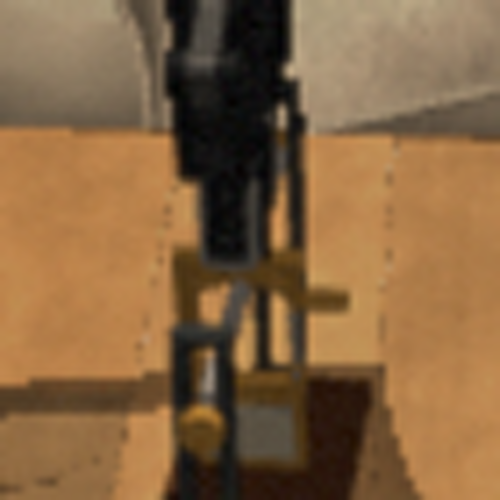

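Released. The clip hangs upright with the bar under the crown at crop (238,290). Rising clear.

Request:
servo_tool(deltas="0 0 -3 0;0 0 -8 0;0 0 -12 0;0 0 -20 0;0 0 -25 0;0 0 -30 0;0 0 -25 0;0 0 -10 0")

```text
t: 19.95
position: [0.4888, 0.1851, 0.2693]
tcp_rot: [-3.138, 0.115, -0.01]
wrist_force: [0.9, -0.7, -0.7]
grip_width: 0.0343
grasp_force: 0.0
```

Request:
servo_tool(deltas="-10 0 0 0;-20 0 0 0;-25 0 0 0;-25 0 0 0;-20 0 0 0;-10 0 0 0;0 0 0 0;0 0 0 0")

```text
t: 20.75
position: [0.3776, 0.1928, 0.2645]
tcp_rot: [3.139, -0.115, 0.0]
wrist_force: [0.4, 0.8, 1.0]
grip_width: 0.0344
grasp_force: 0.0
```

```bash
python3 - <<'E'
from h import *
st()
for n in("side","top"): cv2.imwrite(f"pics/{n}6.png",r.grab_frame(n)[:,:,::-1])
a=cv2.resize(cv2.imread("pics/side6.png")[105:175,255:325],(500,500),interpolation=cv2.INTER_CUBIC)
b=cv2.resize(cv2.imread("pics/side6.png")[60:360,200:440],(300,375))
o=np.zeros((500,800,3),np.uint8);o[:,:500]=a;o[:375,500:]=b
cv2.imwrite("pics/v6.png",o)
E
```

```text
t 20.75 pos [0.3776 0.1928 0.2645] yaw -4.18 F [0.4 0.8 1. ] M [-0.04  0.    0.02] w 0.0344 0.0
```

View pics/v6.png

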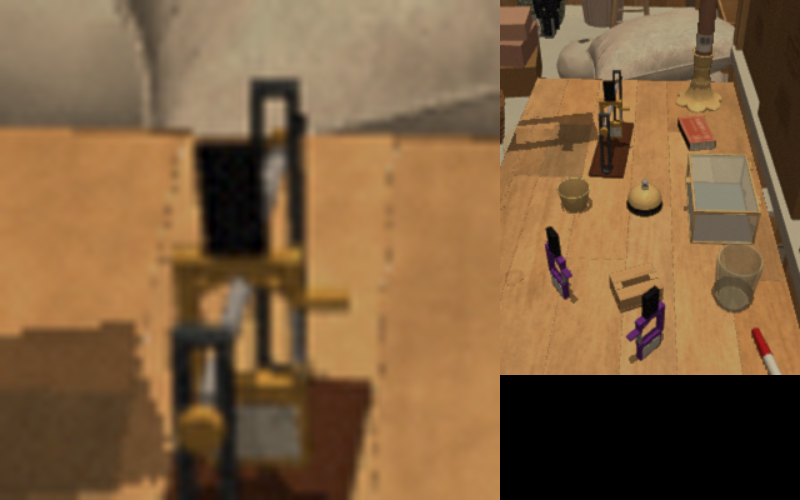

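The clip hangs upright on the bar with its gate shut (tab at crop (232,195), bar under the crown at (235,295)). The bell, cup and tumbler haven't moved, and the arm is clear. Handing in.

```bash
python3 -c "
from workcell import r
print(r.hand_in())"
```

```text
the job is handed in; nothing more can be done
None
```

The job is handed in at about 21 s: the brass clip hangs upright on the rail bar with its gate shut, after the push, tug and lowering you asked for, and the bell, cup and tumbler stand where they were.

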